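Put a washed bonsai pot on the drying slope over its drip tray

TASK

Slide the black drip tray along the bench until it is centred under the sloped wooden bed of the drying stand (do not lift it), and set the oblong pot on that bed, right way up, lying lengthways and centred on the two sloping bars, with its lower end against the stop ledge at the bottom of the slope. Put the pot down gently instead of dropping it, do not bump the lamp bar above the bed, and leave the other things on the bench where they are.

Things in the scene. Friction and masses are not known exactly. Their poses are not given: they have to be found in the camera images.
- pot: Oblong terracotta bonsai pot, an open trough on two low feet: 120 mm long (x), 60 wide (y), 48 high, walls 6, about 0.35 kg. Origin: centre of the underside of its feet (cross strips 18 by 50 mm, 6 high, 40 mm either side of the middle); z up out of its mouth. Same either way round. Starts on the bench, in front and to the left of the stand.
- tray: the loose black plastic drip tray, open and rectangular: 120 mm (its x) by 150 mm (its y), 25 mm high, walls 5 mm, 0.3 kg or so. Origin: centre of its underside. Starts on the bench to the right (-y) of the stand.
- bed: Fixed sloped bed: two wooden bars 10 mm wide, centre lines at y +-20 mm, from x -70 to +80 mm. Origin: midway between the bars at their upper faces, 130 mm above the bench. x runs up the slope (25 degrees from level, away from the robot), z square to it. The 64 mm wide stop ledge at the bottom is 14 mm high, inner face at x -67 mm: a pot against it has its centre at x -7 mm.
- lamp: Fixed level aluminium lamp bar over the upper half of the bed: 45 mm (x) by 110 mm (y), 22 mm high. Origin: centre of its underside, 310 mm above the bench. Its edge nearer the robot is 10 mm in x beyond the bed's origin, so a tool pointing straight down at the bed would hit it.
- drip (a point): Point on the bench straight below the bed's origin, where the tray's centre belongs. Axes of the stand: x away from the robot, y left, z up. Behind it, two 16 mm posts at x 105 to 121, y +-45 mm, 168 mm high on a foot plate (x 95 to 165, y +-90, 8 thick) carry the bed; one neck at y 0, 344 mm high, reaches forward to the lamp. Below the bed, sides and front are open, 75 mm high or more.
- tub: bystander: white round tub with a brown cap, 84 mm across, 110 mm high, at the far side of the bench. Origin: centre of its underside.
- round_pot: bystander: round terracotta bowl pot, 110 mm across, 65 mm high, at the far side of the bench. Origin: centre of its underside.
- cutters: bystander: steel pruning cutters lying flat on the bench between the robot and the stand, 175 mm long (its x), 55 mm wide, 12 mm high. Origin: under their middle.
Not all that is in view belongs to the job. What is meant by the tray is not red or yellow, and is the larger of those in its own colour.

How it is judged:
At the end, for the whole second after the job is handed in: Pot released and at rest on both bars, right way up, flat on them (0.1 rad, 6 mm), lengthways within 0.17 rad, centre within 13 mm of the bed's middle line, low end at most 15 mm from the stop ledge; tray flat on the bench at rest, its centre within 25 mm of the point below the bed's origin (x of pot in the frame of bed between -0.013 and 0.008 m and y of pot in the frame of bed between -0.013 and 0.013 m and z of pot in the frame of bed between -0.005 and 0.006 m and angle between the z axis of pot and the z axis of bed, either way round below 0.1 rad and angle between pot's own z axis and vertical below 0.8 rad and angle between the x axis of pot and the x axis of bed, either way round below 0.17 rad and linear speed of each of pot, tray below 0.02 m/s and horizontal distance between tray and drip below 0.025 m and height (world z) of tray below 0.006 m and angle between tray's own z axis and vertical below 0.1 rad); the robot touches nothing.
It fails at once if the pot is dropped or thrown: it moves faster than 0.6 m/s while the fingers do not hold it (linear speed of pot above 0.6 m/s and contact force between the fingers and pot below 0.1 N).
It fails at once if the lamp bar is bumped with more than 5 N by the arm, the fingers or the pot (contact force between any of the arm, the fingers, pot and lamp above 5 N).
It fails at once if the tray is lifted more than 30 mm off the bench (height (world z) of tray above 0.03 m).
It fails at once if the tub, the round pot or the cutters are moved more than 30 mm (distance of any of tub, round_pot, cutters from where it was at the start of the episode above 0.03 m).
It also fails if it takes over 69 s, if anything falls off the work surface, if the arm or the gripper's body presses on something with over 40 N, if the wrist force passes 120 N, or if a joint passes its speed limit or range.

ROBOT

A 7-joint arm with a two-finger parallel gripper is mounted at the origin on the work surface. World frame = base frame: x ahead of the robot, y to its left, z up, the work surface at z = 0. Lengths are in m, angles in rad, forces in N, time in s.
With the tool pointing down it reaches from about 0.425 to 0.925 m from the base axis. Payload 6.8 kg.
Tool frame: the origin (TCP) lies between the finger pads, 19 mm behind the fingertips; this is the grasp point; z points along the fingers, y is the line along which they close (so a half turn about z gives the same grasp; the last joint's range is limited). The gripper opens to 85 mm and grips with 20 to 120 N. Pads are 22 mm wide; open, the fingers measure 114 mm over their backs; the gripper's body (76 mm by 85 mm) begins 54 mm behind the grasp point. The pads swing forward as they close: fully open they stand 13 mm farther back than shut.
Start: joints at [1.069, 0.477, 0.022, 1.555, -0.011, 1.109, -0.083], TCP at [0.259, -0.623, 0.25] pointing down, gripper open.
Joint ranges: [-2.96, 2.96], [-0.34, 2.1], [-1.41, 1.46], [0.24, 2.44], [-1.37, 4.51], [0.17, 1.92], [-2.96, 2.96]. Speed limits (rad/s): [2.39, 2.39, 3.14, 3.14, 3.14, 3.14, 3.14].

INTERFACE

Orientations are given as a rotation vector (axis times angle).
In Python, from bench import r gives the robot as it stands.
- The arm moves only by the tool move_arm, never from a script. Its argument "rows" is one flat list of numbers, 4 for each row, row after row: the shift along the tool's x, y, z in cm, then the turn about the tool's z in degrees. In form: [tx, ty, tz, twist, tx, ty, tz, twist, ...]. A call has 1 to 10 rows; each row is the pose to reach, as a shift and turn from the pose commanded when the call began, along the tool's axes at that moment; what a row does not reach only later rows make up. A row lasts 1/8 s, in which the tool goes at most 62.5 mm and 10.7 degrees, less where a joint would pass 70% of its speed; a pose out of reach is approached as far as the arm can. A call with a gripper value outside its range is refused whole. "fingers" is the opening, from 0 (shut) to 1 (fully open), set as the call begins (left out, the last holds). The fingers move at their own pace and stop on an object; "newtons" is the grip in N (left out, the last holds). Time passes only in rows, so rows that repeat a pose let the fingers close. It gives the time, the measured TCP pose, the force, the opening and the grip force at its end, in the units of the state.
- r.get_obs(): the state, without advancing time (a new reading comes with each control period).
- r.grab_frame(name): name is "scene" or "top" or "wrist"; returns the picture (420x560x3 uint8, blue, green, red); there is no depth.
- r.camera_params(name): a dict with "fx", "fy", "cx", "cy" (pixels), "world_from_camera" (4x4, takes a point from camera to world coordinates). Camera axes: x right, y down, z forward; pixel columns grow to the right and rows downward; lengths in m; the calibration is good to about 2 mm. The wrist camera is an equidistant fisheye: a pixel r from the principal point sees the ray r / f radians off the axis. A picture is of the moment at which its call begins: read the wrist's pose just before it. camera_params takes no time and is no camera call; for the wrist camera it gives the pose at the moment of the call.
- r.hand_in(): hands the job in; it is judged then, once.
The state is a dict: "clock": time; "joints": joint angles; "qvel": joint speeds; "tau": joint torques, N m; "tcp_pos": TCP position; "orientation": TCP orientation; "contact_force": force on the tool from outside, world axes, zero at the start; "moment": the same for the moment, N m; "grip_width": finger opening in m; "gripper_force": force on a finger pad.
Only numpy, scipy, OpenCV 4.12 (cv2) and the standard library are available. Lean on these libraries where they do the work, as an engineer would, in place of code of your own. Each camera call takes 0.05 s, during which the arm holds its last target. There are 200 camera calls.

## Working session

There is one attempt and no reset: what is moved stays moved. The work goes in short steps, Python scripts to look and compute and a tool call to move; the robot and the scene stay as the last step left them, time stands still between calls to the robot, and variables do not carry over. Pictures are saved under pics/ and viewed, at most 10 in all, crops included, and the job is handed in when it is done.

Besides the shell and the picture viewer there is one more tool, called after ">>>" as a command line: name --argument value ..., lists and objects as JSON in quotes. move_arm: Moves the arm, as the interface text tells. Its arguments: {"type":"object","properties":{"rows":{"type":"array"},"fingers":{"type":"number"},"newtons":{"type":"number"}},"required":["rows"]}

```bash
ls; mkdir -p pics
python3 - <<'E'
from bench import r
import cv2
o=r.get_obs();print(o['clock'],o['tcp_pos'],o['orientation'],o['grip_width'])
for n in("scene","top"):
    cv2.imwrite(f"pics/{n}0.png",r.grab_frame(n)); p=r.camera_params(n)
    print(n,p['fx'],p['fy'],p['cx'],p['cy'],p['world_from_camera'].round(3).tolist())
E
```

```text
pics
0.0 [ 0.25875942 -0.62282098  0.24898385] [-3.07910471e+00 -6.14274383e-01  7.78893683e-04] 0.08545233667770977
scene 427.2430700077826 427.2430700077826 279.5172930092453 209.53053033708528 [[-0.646, 0.556, -0.522, 1.231], [0.763, 0.479, -0.434, 0.42], [0.009, -0.679, -0.734, 1.121], [0.0, 0.0, 0.0, 1.0]]
top 427.3099680154484 427.3099680154484 276.0712460440448 208.9521533972519 [[-0.009, -0.997, 0.077, 0.479], [-1.0, 0.007, -0.029, -0.115], [0.028, -0.077, -0.997, 1.29], [0.0, 0.0, 0.0, 1.0]]
```

View pics/scene0.png

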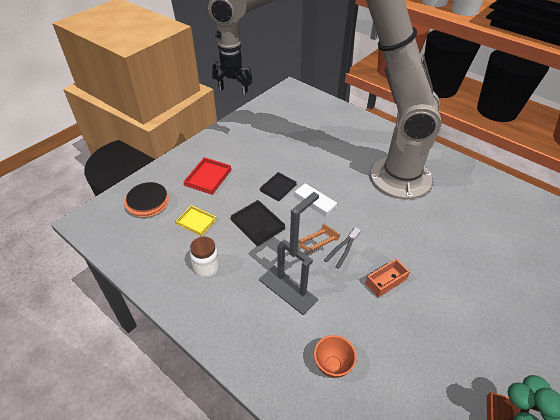

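View pics/top0.png

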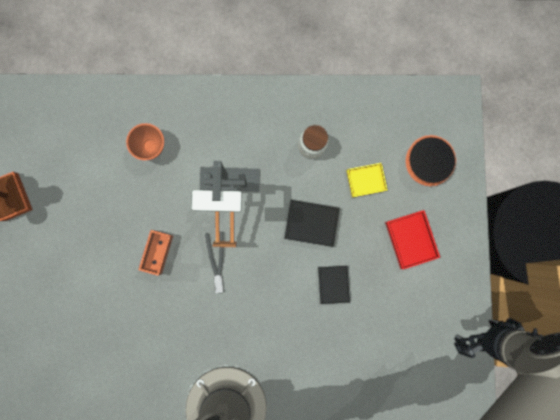

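The top view shows the larger black tray at about (312,223), with a smaller black one at (334,285). The stand is at about (225,215), the pot at (155,252) and the cutters at (215,265). I'll enlarge this area.

Run:
```python
import cv2
a=cv2.imread("pics/top0.png")[130:300,130:350]
cv2.imwrite("pics/crop.png",cv2.resize(a,None,fx=3.5,fy=3.5,interpolation=cv2.INTER_CUBIC))
```

```text
(no output)
```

View pics/crop.png

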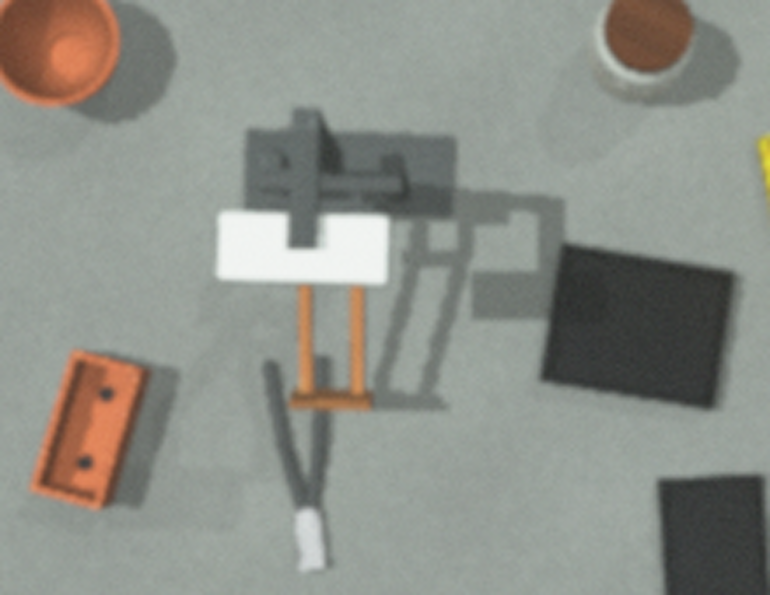

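Crop readings:
- **Tray rim corners:** (564,245), (735,271), (714,408), (542,380)
- **Pot rim corners:** (75,351), (148,369), (103,507), (33,489)
- **Lamp top corners:** (218,210), (389,213), (388,284), (215,279)
- **Ledge:** about (291..372,402)
- **Foot plate corners:** (247,130), (457,137), (457,217)

Next I'll fit the poses.

```bash
cat > h.py <<'E'
import numpy as np
from bench import r
from scipy.optimize import least_squares
P=r.camera_params("top"); W=P['world_from_camera']; Wi=np.linalg.inv(W)
def px(c): return (np.array(c,float)+.5)/3.5-.5+130
def proj(X,P=P):
    q=(np.c_[X,np.ones(len(X))]@np.linalg.inv(P['world_from_camera']).T)[:,:3]
    return np.c_[P['fx']*q[:,0]/q[:,2]+P['cx'],P['fy']*q[:,1]/q[:,2]+P['cy']]
def place(p,M):
    c,s=np.cos(p[2]),np.sin(p[2]); M=np.array(M)
    return np.c_[p[0]+c*M[:,0]-s*M[:,1],p[1]+s*M[:,0]+c*M[:,1],M[:,2]]
def fit(M,uv,x0,name):
    f=lambda p:(proj(place(p,M))-uv).ravel()
    s=least_squares(f,x0); print(name,s.x.round(4),np.degrees(s.x[2]).round(1),"res",s.fun.round(1)); return s.x
E
python3 - <<'E'
from h import *
def box(a,b,z): return [[a,b,z],[a,-b,z],[-a,-b,z],[-a,b,z]]
fit(box(.06,.075,.025),px([(564,245),(735,271),(714,408),(542,380)]),[.5,-.2,0],"tray")
fit(box(.06,.03,.048),px([(75,351),(33,489),(103,507),(148,369)])[[0,3,2,1]],[.4,.15,-.2],"pot")
L=[[.055,.055,.332],[.055,-.055,.332],[.01,-.055,.332],[.01,.055,.332]]
s,c=np.sin(.4363),np.cos(.4363)
def bed(x,y,z): return [c*x-s*z,y,.13+s*x+c*z]
B=[bed(-.067,.032,.014),bed(-.067,-.032,.014)]
F=[[.165,.09,.008],[.165,-.09,.008],[.095,-.09,.008]]
fit(L,px([(218,210),(389,213),(388,284),(215,279)]),[.5,0,0],"lamp")
fit(L+B+F,px([(218,210),(389,213),(388,284),(215,279),(292,395),(371,395),(247,130),(457,137),(457,217)]),[.5,0,0],"stand")
E
```

```text
tray [ 0.5344 -0.2581 -0.1675] -9.6 res [-0.4 -0.8  0.3 -0.2  0.4  0.5 -0.4  0.5]
pot [ 0.4525  0.1976 -0.2859] -16.4 res [ 0.4 -0.8 -0.4 -0.2  0.1  0.8 -0.1  0.2]
lamp [ 0.541  -0.0069 -0.0296] -1.7 res [-0.1 -0.1  0.1  0.2 -0.1 -0.2  0.1  0.1]
stand [ 0.5412 -0.0076 -0.038 ] -2.2 res [ 0.4 -0.4  0.6  0.3  0.2 -0.1  0.4 -0.1 -0.9  1.   0.   1.7  0.1 -0.9
 -0.3 -0.9 -1.1 -0.8]
```

Both fits agree: the stand is at (0.541,-0.007) with yaw about -2°, the tray at (0.534,-0.258) with yaw -9.6°, and the pot at (0.4525,0.198) with yaw -16.4°. The cutters' handle tips, at crop (270,362) and (323,358), may reach into where the tray has to go, so I'll check that and work out the first move.

```bash
cat >> h.py <<'E'
def ray(uv,z):
    d=W[:3,:3]@[(uv[0]-P['cx'])/P['fx'],(uv[1]-P['cy'])/P['fy'],1]; return W[:3,3]+d*(z-W[2,3])/d[2]
from scipy.spatial.transform import Rotation as R
def go(x,y,z,yaw):
    o=r.get_obs(); M=R.from_rotvec(o['orientation']).as_matrix()
    cur=np.degrees(np.arctan2(M[1,0],M[0,0])); t=M.T@(np.array([x,y,z])-o['tcp_pos'])*100
    print("cur",o['tcp_pos'].round(4),cur.round(1),"rows",t.round(2),"twist",round(cur-yaw,1))
E
python3 - <<'E'
from h import *
for c in [(270,362),(323,358),(311,571)]: print(ray(px(c),.01).round(3))
go(.522,-.330,.12,-9.6); go(.522,-.330,.03,-9.6)
E
```

```text
[0.507 0.056 0.01 ]
[0.51  0.011 0.01 ]
[0.33  0.021 0.01 ]
cur [ 0.2588 -0.6229  0.2491] 22.6 rows [ 35.54 -16.93  12.94] twist 32.2
cur [ 0.2588 -0.6229  0.2491] 22.6 rows [ 35.55 -16.91  21.94] twist 32.2
```

>>> move_arm --rows '[6,-3,2,8,12,-6,4,16,18,-9,6,24,24,-12,8,32,30,-15,10,32.2,35.5,-16.9,13,32.2,35.5,-16.9,13,32.2,35.5,-16.9,13,32.2,35.5,-16.9,18,32.2,35.5,-16.9,18,32.2]' --fingers 0.35 --newtons 30

```text
clock: 1.35
tcp_pos: [0.5185, -0.3306, 0.0671]
orientation: [-3.128, 0.266, 0.012]
contact_force: [-0.3, -0.3, 0.3]
grip_width: 0.0299
gripper_force: 0.0
```

Run:
```python
from h import *
import cv2
print(r.get_obs()['grip_width']); go(.522,-.330,.03,-9.6)
cv2.imwrite("pics/top1.png",cv2.resize(r.grab_frame("top")[150:290,180:380],None,fx=3.5,fy=3.5,interpolation=cv2.INTER_CUBIC))
```

```text
0.029859711873959294
cur [ 0.5185 -0.3306  0.0671] -9.7 rows [ 0.36 -0.11  3.7 ] twist -0.1
```

>>> move_arm --rows '[0.3,-0.1,2,0,0.3,-0.1,3.7,0,0.3,-0.1,3.7,0,0.3,-0.1,3.7,0]'

```text
clock: 1.9
tcp_pos: [0.5252, -0.3307, 0.0332]
orientation: [3.13, -0.264, 0.0]
contact_force: [0.2, -0.0, 0.9]
grip_width: 0.03
gripper_force: 0.0
```

>>> move_arm --rows '[0,0,0,0,0,0,0,0,0,0,0,0,0,0,0,0,0,0,0,0,0,0,0,0]' --fingers 0

```text
clock: 2.65
tcp_pos: [0.5256, -0.3306, 0.0337]
orientation: [3.13, -0.264, 0.002]
contact_force: [-0.5, 0.9, 5.0]
grip_width: 0.0038
gripper_force: 32.6
```

Run:
```python
from h import *
s=np.radians(-12)
# target tray centre (.557,-.060), grip on tray (0,-.0725)
X=np.array([.557,-.060])+.0725*np.array([np.sin(s),-np.cos(s)]); print(X)
go(*X,.03,-12)
```

```text
[ 0.5419264 -0.1309157]
cur [ 0.5256 -0.3306  0.0337] -9.6 rows [ -1.74 -19.96   0.36] twist 2.4
```

>>> move_arm --rows '[-0.2,-1,0,0,-0.4,-3,0,0.5,-0.6,-5.5,0,1,-0.8,-8,0,1.5,-1.1,-11,0,2,-1.3,-14,0,2.4,-1.5,-17,0,2.4,-1.7,-19,0,2.4,-1.7,-20,0,2.4,-1.7,-20,0,2.4]'

```text
clock: 3.9
tcp_pos: [0.5423, -0.1289, 0.0336]
orientation: [-3.124, 0.327, -0.001]
contact_force: [-0.9, 1.1, 8.4]
grip_width: 0.0038
gripper_force: 32.9
```

Run:
```python
from h import *
import cv2
go(.542,-.131,.03,-12)
cv2.imwrite("pics/top2.png",cv2.resize(r.grab_frame("top")[130:300,130:350],None,fx=3.5,fy=3.5,interpolation=cv2.INTER_CUBIC))
```

```text
cur [ 0.5423 -0.1289  0.0336] -11.9 rows [0.01 0.22 0.36] twist 0.1
```

View pics/top2.png

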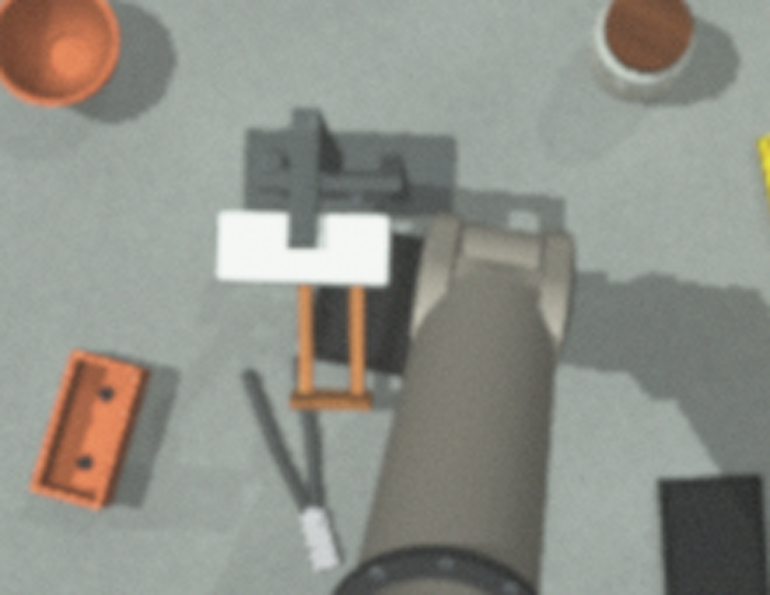

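The view shows the tray's near-left corner at about (313,355), just past the cutters' right handle tip. The tip has been nudged a little, and the cutters' middle has moved about 4 mm. The arm's wrist is close to the lamp, so I'll let go here and push the rest of the way with the back of an opened finger.

>>> move_arm --rows '[0.2,-0.1,0,0,0.2,-0.3,0,0,0.1,-0.5,0,0,0.1,-0.5,0,0]'

```text
clock: 4.45
tcp_pos: [0.5432, -0.1268, 0.0336]
orientation: [3.123, -0.33, -0.0]
contact_force: [-2.2, -4.6, 8.5]
grip_width: 0.0037
gripper_force: 33.1
```

>>> move_arm --rows '[0,0,0,0,0,0,0,0,0,0,-2,0,0,0,-4,0,0,3,-4,0,0,8,-4,0,0,8,-4,0]' --fingers 0.3

```text
clock: 5.32
tcp_pos: [0.5254, -0.2085, 0.0728]
orientation: [3.121, -0.339, -0.001]
contact_force: [-0.4, -0.0, -0.5]
grip_width: 0.0256
gripper_force: 0.0
```

Run:
```python
from h import *
import cv2
go(.557,-.205,.018,-12)
cv2.imwrite("pics/top3.png",cv2.resize(r.grab_frame("top")[150:290,180:320],None,fx=4,fy=4,interpolation=cv2.INTER_CUBIC))
```

```text
cur [ 0.5254 -0.2085  0.0728] -12.4 rows [ 3.02 -1.03  5.48] twist -0.4
```

View pics/top3.png

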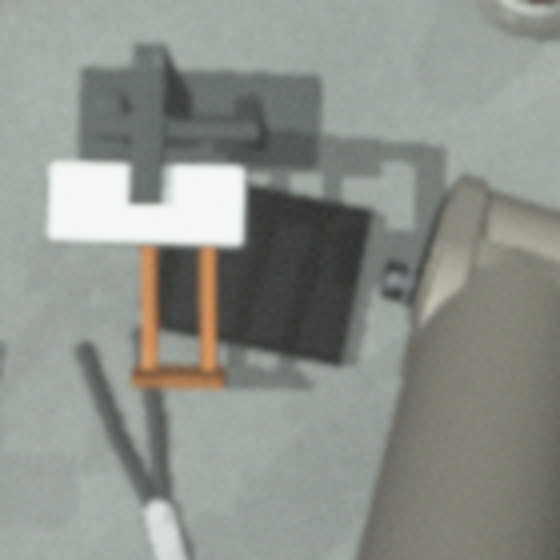

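The tray's rim corners are at crop (375,208), (345,362) and about (160,328). The cutters' right tip is at about (143,332), close to the tray's near-left corner. I'll fit the tray from these.

Run:
```python
from h import *
q=lambda c:(np.array(c,float)+.5)/4-.5+[180,150]
p=fit([[.06,-.075,.025],[-.06,-.075,.025],[-.06,.075,.025]],q([(375,208),(345,362),(160,328)]),[.55,-.06,-.2],"tray")
print(place(p,[[-.06,.075,0],[.06,.075,0],[.06,-.075,0]]).round(3))
for c in [(143,330),(84,345),(150,495)]: print(ray(q(c),.01).round(3))
p2=place([.5412,-.0076,-.035],[[.095,.09,0],[.095,-.09,0]]);print("plate front",p2.round(3))
```

```text
tray [ 0.555  -0.0617 -0.1831] -10.5 res [ 1.  -0.8  1.5  0.5 -2.4  0.2]
[[ 0.51   0.023  0.   ]
 [ 0.628  0.001  0.   ]
 [ 0.6   -0.146  0.   ]]
[0.509 0.03  0.01 ]
[0.499 0.074 0.01 ]
[0.387 0.025 0.01 ]
plate front [[ 0.639  0.079  0.   ]
 [ 0.633 -0.101  0.   ]]
```

>>> move_arm --rows '[0.2,0.5,0,0,0.2,0.5,0,0,0.2,0.5,2.5,0,0.2,0.5,5,0,0.2,0.5,5.5,0,0.2,0.5,5.5,0]' --fingers 1

```text
clock: 6.12
tcp_pos: [0.5283, -0.2089, 0.0181]
orientation: [-3.124, 0.328, 0.0]
contact_force: [0.8, 1.1, 0.4]
grip_width: 0.0851
gripper_force: 0.0
```

>>> move_arm --rows '[0,-1,0,0,0,-2,0,0,0,-2.5,0,0,0,-3,0,0,0,-3.5,0,0,0,-4,0,0,0,-4,0,0]'

```text
clock: 7.0
tcp_pos: [0.5366, -0.1695, 0.0179]
orientation: [-3.124, 0.328, 0.0]
contact_force: [0.2, 0.5, -0.3]
grip_width: 0.0851
gripper_force: 0.0
```

Run:
```python
from h import *
import cv2
go(.531,-.20,.018,-12); print(r.get_obs()['contact_force'])
cv2.imwrite("pics/top4.png",cv2.resize(r.grab_frame("top")[150:290,180:320],None,fx=4,fy=4,interpolation=cv2.INTER_CUBIC))
```

```text
cur [ 0.5366 -0.1695  0.0179] -12.0 rows [ 0.09  3.1  -0.01] twist 0.0
[ 0.16918664  0.4673674  -0.27476817]
```

View pics/top4.png

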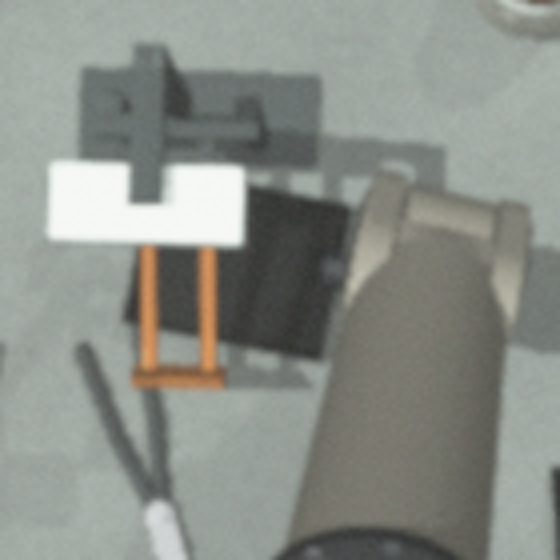

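The tray corner has passed the tip without moving the cutters. The near corners are at (125,320) and (322,358), the far right one at about (351,207).

Run:
```python
from h import *
q=lambda c:(np.array(c,float)+.5)/4-.5+[180,150]
p=fit([[.06,-.075,.025],[-.06,-.075,.025],[-.06,.075,.025]],q([(351,207),(322,358),(125,320)]),[.55,-.06,-.2],"tray")
print(place(p,[[-.06,.075,0],[.06,.075,0]]).round(3), np.hypot(*(p[:2]-[.541,-.0072])))
```

```text
tray [ 0.5589 -0.0421 -0.2072] -11.9 res [ 0.8 -1.1 -0.   0.8 -0.7  0.3]
[[0.516 0.044 0.   ]
 [0.633 0.019 0.   ]] 0.03919215448263045
```

>>> move_arm --rows '[-0.1,-0.5,0,0,-0.2,-1,0,0,-0.4,-1.5,0,0,-0.5,-2,0,0,-0.6,-2.4,0,0,-0.7,-2.8,0,0,-0.7,-2.8,0,0]'

```text
clock: 7.92
tcp_pos: [0.5355, -0.1408, 0.018]
orientation: [-3.124, 0.328, 0.0]
contact_force: [-0.3, -0.3, 0.2]
grip_width: 0.0856
gripper_force: 0.0
```

Run:
```python
from h import *
import cv2
go(.531,-.20,.018,-12); print(r.get_obs()['contact_force'])
cv2.imwrite("pics/top5.png",cv2.resize(r.grab_frame("top")[150:290,180:320],None,fx=4,fy=4,interpolation=cv2.INTER_CUBIC))
```

```text
cur [ 0.5355 -0.1408  0.018 ] -12.0 rows [0.79 5.89 0.  ] twist 0.0
[-0.31782603 -0.29856871  0.1972532 ]
```

View pics/top5.png

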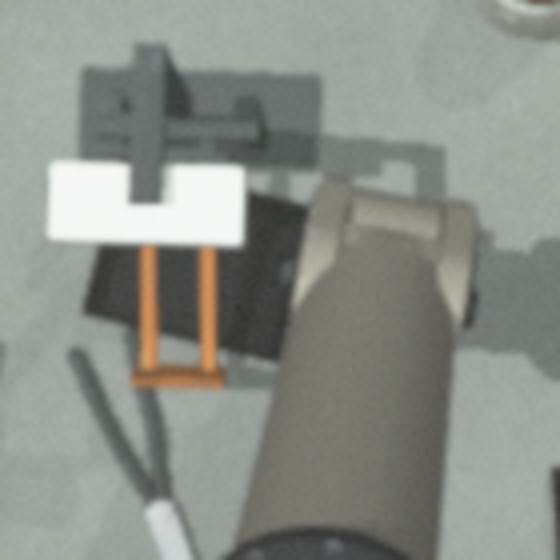

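The near-left corner is now at (84,313), the near-right at about (277,360), and the far-right at about (310,207).

Run:
```python
from h import *
q=lambda c:(np.array(c,float)+.5)/4-.5+[180,150]
p=fit([[.06,-.075,.025],[-.06,-.075,.025],[-.06,.075,.025]],q([(310,207),(277,360),(84,313)]),[.55,-.06,-.2],"tray")
print(np.hypot(*(p[:2]-[.541,-.0072])))
# pot grasp
y=p=np.array([.4525,.1976]); a=-.2859
g=y+(-.038)*np.array([np.cos(a),np.sin(a)]); print("grasp",g, np.degrees(a))
```

```text
tray [ 0.561  -0.0116 -0.2384] -13.7 res [ 1.2 -0.8  0.1  0.3 -1.3  0.5]
0.020482955155317385
grasp [0.41604249 0.2083168 ] -16.380863362790237
```

The tray centre is about 20 mm from the drip point, inside the 25 mm limit. Getting closer would mean working under the lamp or shoving the cutters, so I'll leave it and recheck once the arm is clear. Now the pot: I'll grip it 38 mm towards its near end, because the tool stays vertical and has to clear the lamp.

Run:
```python
from h import *
for w in [(.52,-.20,.03,-12),(.50,-.2,.25,-12),(.45,-.09,.25,-12),(.45,.05,.25,-16.4),(.416,.208,.12,-16.4)]: go(*w)
```

```text
cur [ 0.5356 -0.1409  0.0181] -12.0 rows [-0.29  6.1  -1.2 ] twist -0.0
cur [ 0.5356 -0.1409  0.0181] -12.0 rows [ -2.25   6.51 -23.2 ] twist -0.0
cur [ 0.5356 -0.1409  0.0181] -12.0 rows [ -9.43  -3.21 -23.19] twist -0.0
cur [ 0.5356 -0.1409  0.0181] -12.0 rows [-12.34 -16.9  -23.19] twist 4.4
cur [ 0.5356 -0.1409  0.0181] -12.0 rows [-18.95 -31.65 -10.18] twist 4.4
```

>>> move_arm --rows '[0,3,0,0,-0.3,6,-3,0,-1.5,6.5,-9,0,-2.2,6.5,-15,0,-5,4,-20,0,-7.5,1,-23,0,-9.4,-3.2,-23.2,0,-10.5,-9,-23.2,2,-12,-15,-23.2,4.4,-12.3,-17,-23.2,4.4]'

```text
clock: 9.22
tcp_pos: [0.45, 0.0547, 0.2504]
orientation: [-3.109, 0.44, -0.001]
contact_force: [0.3, -0.4, -1.3]
grip_width: 0.0854
gripper_force: 0.0
```

Run:
```python
from h import *
import cv2
go(.416,.208,.12,-16.4);go(.416,.208,.03,-16.4)
```

```text
cur [0.45   0.0547 0.2504] -16.1 rows [ -7.53 -13.76  13.06] twist 0.3
cur [0.45   0.0547 0.2504] -16.1 rows [ -7.53 -13.75  22.06] twist 0.3
```

>>> move_arm --rows '[-3,-5,3,0.3,-5,-10,7,0.3,-7.5,-13.7,12,0.3,-7.5,-13.7,13,0.3,-7.5,-13.7,13,0.3,-7.5,-13.7,16,0.3,-7.5,-13.7,19,0.3,-7.5,-13.7,22,0.3,-7.5,-13.7,22,0.3,-7.5,-13.7,22,0.3]'

```text
clock: 10.48
tcp_pos: [0.4186, 0.2031, 0.0314]
orientation: [-3.107, 0.459, -0.003]
contact_force: [-0.3, 0.3, 0.5]
grip_width: 0.0854
gripper_force: 0.0
```

>>> move_arm --rows '[0,0,0,0,0,0,0,0,0,0,0,0,0,0,0,0,0,0,0,0,0,0,0,0]' --fingers 0 --newtons 60

```text
clock: 11.22
tcp_pos: [0.4191, 0.2047, 0.032]
orientation: [-3.105, 0.455, -0.006]
contact_force: [-1.7, 1.1, 12.7]
grip_width: 0.0596
gripper_force: 61.4
```

>>> move_arm --rows '[0,0,-0.5,0,0,0,-1.5,0,0,0,-3,0,0,0,-5,0,0,0,-7,0,0,0,-7,0]'

```text
clock: 11.98
tcp_pos: [0.4184, 0.2035, 0.1017]
orientation: [-3.106, 0.458, -0.004]
contact_force: [-0.2, -0.9, -6.3]
grip_width: 0.0597
gripper_force: 64.7
```

Run:
```python
from h import *
import cv2
a=cv2.resize(r.grab_frame("scene")[180:330,200:430],None,fx=2,fy=2,interpolation=cv2.INTER_CUBIC)
b=cv2.resize(r.grab_frame("top")[150:300,130:320],None,fx=2,fy=2,interpolation=cv2.INTER_CUBIC)
c=np.zeros((300,840,3),np.uint8);c[:,:460]=a;c[:,460:840]=b
cv2.imwrite("pics/lift.png",cv2.resize(c,(800,286)))
o=r.get_obs();print(o['contact_force'],o['moment'])
go(.45,.15,.25,-2)
```

```text
[-0.21018235 -0.61772548 -5.12940586] [ 0.01592011  0.16594524 -0.0277106 ]
cur [0.4172 0.2028 0.1   ] -16.8 rows [  4.66   4.11 -15.  ] twist -14.8
```

View pics/lift.png

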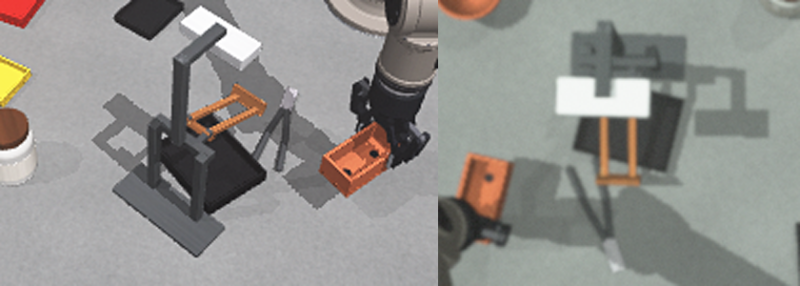

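The pot is held roughly level, gripped near its robot end. In the right panel its rim corners are at (467,153), (513,161) and about (494,243). The tray's rim corners are at (686,97), (669,172) and (574,140). I'll fit both and plan the carry.

Run:
```python
from h import *
q=lambda c:(np.array(c,float)-[438,0])/1.905+[130,150]-.25
p=fit([[.06,-.075,.025],[-.06,-.075,.025],[-.06,.075,.025]],q([(686,97),(669,172),(574,140)]),[.55,-.02,-.2],"tray")
print(np.hypot(*(p[:2]-[.541,-.0072])))
z=.118
p=fit([[.06,.03,z],[.06,-.03,z],[-.06,-.03,z]],q([(467,153),(513,161),(494,243)]),[.45,.2,-.28],"pot")
o=r.get_obs(); d=o['tcp_pos'][:2]-p[:2]; c,s=np.cos(p[2]),np.sin(p[2]); print("grip in pot",c*d[0]+s*d[1],-s*d[0]+c*d[1])
# plan: grip g=(gx,.032) in pot; stand frame
gx,gz=-.036,.032; A=np.radians(25)
S=np.array([.541,-.0072]); yw=-.034
for xc in(-.002,-.007):
  for ph in np.radians([0,10,20,25]):
    # final grip x kept; foot edge on bar
    gX=np.cos(A)*(xc+gx)-np.sin(A)*gz
    e=np.array([.049-gx,-gz]); ex=np.cos(ph)*e[0]-np.sin(ph)*e[1]; ez=np.sin(ph)*e[0]+np.cos(ph)*e[1]
    gZ=.13+np.tan(A)*(gX+ex)-ez
    k=np.array([-.06-gx,.006-gz]); kx=gX+np.cos(ph)*k[0]-np.sin(ph)*k[1]; kz=gZ+np.sin(ph)*k[0]+np.cos(ph)*k[1]
    print(xc,np.degrees(ph).round(),"gX",gX.round(4),"gZ",gZ.round(4),"low corner",kx.round(4),kz.round(4),"world",(S+gX*np.array([np.cos(yw),np.sin(yw)])).round(4))
```

```text
tray [ 0.567  -0.0187 -0.303 ] -17.4 res [ 1.6 -0.2 -1.4 -0.9 -0.2  1.1]
0.0284077901930441
pot [ 0.4496  0.1871 -0.1855] -10.6 res [ 1.1 -0.1 -1.2 -0.4  0.1  0.4]
grip in pot -0.034652777333033194 0.009417115710186729
-0.002 0.0 gX -0.048 gZ 0.1793 low corner -0.072 0.1533 world [ 0.4931 -0.0056]
-0.002 10.0 gX -0.048 gZ 0.166 low corner -0.0671 0.1362 world [ 0.4931 -0.0056]
-0.002 20.0 gX -0.048 gZ 0.151 low corner -0.0616 0.1183 world [ 0.4931 -0.0056]
-0.002 25.0 gX -0.048 gZ 0.1429 low corner -0.0587 0.1092 world [ 0.4931 -0.0056]
-0.007 0.0 gX -0.0525 gZ 0.1772 low corner -0.0765 0.1512 world [ 0.4885 -0.0054]
-0.007 10.0 gX -0.0525 gZ 0.1639 low corner -0.0716 0.1341 world [ 0.4885 -0.0054]
-0.007 20.0 gX -0.0525 gZ 0.1489 low corner -0.0662 0.1162 world [ 0.4885 -0.0054]
-0.007 25.0 gX -0.0525 gZ 0.1408 low corner -0.0633 0.1071 world [ 0.4885 -0.0054]
```

The downscaled picture is too coarse for the tray's corners, so I'll refine its pose by edge search on a full-resolution frame.

```bash
cat > edge.py <<'E'
from h import *
import cv2
def tray(x0,img):
    g=cv2.GaussianBlur(img,(0,0),.7).max(axis=2).astype(np.float32)
    x=np.array(x0,float)
    for it in range(8):
        pts=[];n=[]
        for Y in np.linspace(-.065,-.05,5): pts.append([.06,Y]);n.append([1,0])      # far, right of lamp
        for X in np.linspace(-.05,.05,21): pts.append([X,-.075]);n.append([0,-1])    # right
        for Y in np.r_[np.linspace(-.068,-.045,6),np.linspace(-.01,.005,5),np.linspace(.045,.068,6)]: pts.append([-.06,Y]);n.append([-1,0])
        pts=np.array(pts);n=np.array(n); t=np.linspace(-.010,.010,41) if it<3 else np.linspace(-.005,.005,41)
        D=[]
        for p,k in zip(pts,n):
            L=p+t[:,None]*k; uv=proj(place(x,np.c_[L,np.full(len(t),.02)])).astype(np.float32)
            v=cv2.remap(g,uv[:,:1],uv[:,1:],cv2.INTER_LINEAR).ravel()
            d=np.gradient(v); i=d.argmax(); D.append(t[i] if d[i]>.8 else np.nan)
        D=np.array(D); ok=~np.isnan(D)
        # shift along normal: n.(dx,dy)+ rot*(n x p)
        A=np.c_[n,n[:,1]*pts[:,0]-n[:,0]*pts[:,1]]
        s=least_squares(lambda q:A[ok]@q-D[ok],[0,0,0],loss="soft_l1",f_scale=.001).x
        c,sn=np.cos(x[2]),np.sin(x[2]); x+=[c*s[0]-sn*s[1],sn*s[0]+c*s[1],s[2]]
    res=A[ok]@s-D[ok]
    print("tray",x.round(4),np.degrees(x[2]).round(1),ok.sum(),"med|res| mm",(np.median(abs(res))*1e3).round(2),"off",(x[:2]-[.541,-.0072]).round(4),np.hypot(*(x[:2]-[.541,-.0072])).round(4))
    return x
if __name__=="__main__":
    im=r.grab_frame("top"); cv2.imwrite("pics/full6.png",im)
    for a in([.561,-.0116,-.238],[.567,-.018,-.28]): x=tray(a,im)
    v=cv2.resize(im[150:290,180:320],None,fx=4,fy=4,interpolation=cv2.INTER_CUBIC)
    uv=((proj(place(x,[[.06,.075,.02],[.06,-.075,.02],[-.06,-.075,.02],[-.06,.075,.02]]))-[180,150]+.5)*4-.5)
    cv2.polylines(v,[uv.astype(int)],True,(0,255,255),1)
    cv2.imwrite("pics/fit6.png",v)
E
python3 edge.py
```

```text
tray [ 0.561  -0.013  -0.2662] -15.3 43 med|res| mm 0.92 off [ 0.02   -0.0058] 0.0208
tray [ 0.5605 -0.0127 -0.2553] -14.6 43 med|res| mm 0.62 off [ 0.0195 -0.0055] 0.0203
```

View pics/fit6.png

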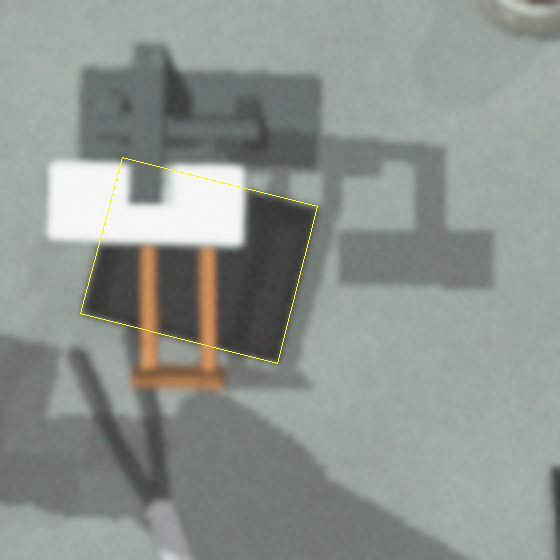

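The overlay matches the tray's outline: corners about (317,207), (278,362) and (81,313), with the centre 20 mm from the drip point. That is within tolerance, so it stays. Now I'll carry the pot to the bed.

>>> move_arm --rows '[0,0,-1.5,0,0,0,-4,-1,0,0,-7,-3,0,0,-9.5,-6,0,0,-11,-9,0,0,-11,-12,0,0,-11,-14.8,0,0,-11,-14.8,0,0,-11,-14.8]'

```text
clock: 13.25
tcp_pos: [0.4172, 0.203, 0.21]
orientation: [3.141, -0.054, -0.001]
contact_force: [-0.3, 0.2, -4.4]
grip_width: 0.0596
gripper_force: 65.4
```

Run:
```python
from h import *
go(.455,.05,.21,-2); go(.465,-.0056,.21,-2);go(.492,-.0056,.21,-2)
```

```text
cur [0.4172 0.203  0.21  ] -2.0 rows [4.300e+00 1.516e+01 1.000e-02] twist 0.0
cur [0.4172 0.203  0.21  ] -2.0 rows [5.500e+00 2.068e+01 1.000e-02] twist 0.0
cur [0.4172 0.203  0.21  ] -2.0 rows [8.190e+00 2.059e+01 1.000e-02] twist 0.0
```

>>> move_arm --rows '[0.5,1.5,0,0,1.5,4,0,0,2.5,7,0,0,3.3,10,0,0,4,13,0,0,4.6,16,0,0,5.2,18.5,0,0,5.5,20,0,0,5.5,20.7,0,0,5.5,20.7,0,0]'

```text
clock: 14.5
tcp_pos: [0.4651, -0.0056, 0.2099]
orientation: [-3.141, 0.053, 0.001]
contact_force: [0.1, 1.0, -5.0]
grip_width: 0.0598
gripper_force: 65.4
```

>>> move_arm --rows '[0.7,0,0,0,1.6,0,0,0,2.4,0,0,0,2.7,0,0,0,2.7,0,0,0]'

```text
clock: 15.12
tcp_pos: [0.4925, -0.0065, 0.2099]
orientation: [-3.141, 0.053, 0.001]
contact_force: [-0.9, -1.0, -5.4]
grip_width: 0.0599
gripper_force: 65.4
```

Run:
```python
from h import *
import cv2
go(.492,-.0056,.18,-2); print(r.get_obs()['contact_force'])
im=r.grab_frame("top"); cv2.imwrite("pics/pre_top.png",im)
s=r.grab_frame("scene"); cv2.imwrite("pics/pre_scene.png",s)
# colour-code check: predicted pot rim (level, yaw -2, grip (-.034,.032)) edges vs image terracotta mask in scene
```

```text
cur [ 0.4925 -0.0065  0.2099] -1.9 rows [-0.05 -0.09  2.99] twist 0.1
[-0.93648301 -0.95677256 -5.40858429]
```

>>> move_arm --rows '[0,0,0.8,0,0,0,1.6,0,0,0,2.2,0,0,0,2.6,0,0,0,2.9,0,0,0,3.2,0,0,0,3.2,0]'

```text
clock: 16.1
tcp_pos: [0.4925, -0.0066, 0.1781]
orientation: [-3.141, 0.053, -0.0]
contact_force: [-1.3, 0.7, -2.2]
grip_width: 0.0598
gripper_force: 65.6
```

>>> move_arm --rows '[0,0,0.2,0,0,0,0.4,0,0,0,0.6,0,0,0,0.6,0]' --newtons 30

```text
clock: 16.6
tcp_pos: [0.4918, -0.0055, 0.1723]
orientation: [-3.14, 0.051, 0.001]
contact_force: [-5.4, 3.0, 2.2]
grip_width: 0.0594
gripper_force: 35.4
```

Contact came at z ≈ 0.178, as predicted. I'll keep lowering slowly so the pot pivots in the grip.

>>> move_arm --rows '[0,0,0.2,0,0,0,0.4,0,0,0,0.6,0,0,0,0.8,0,0,0,1.0,0,0,0,1.2,0,0,0,1.2,0]' --newtons 25

```text
clock: 17.48
tcp_pos: [0.4902, -0.0057, 0.1596]
orientation: [-3.141, 0.051, 0.007]
contact_force: [-9.4, 2.1, 2.6]
grip_width: 0.0595
gripper_force: 34.3
```

>>> move_arm --rows '[0,0,0.2,0,0,0,0.4,0,0,0,0.6,0,0,0,0.8,0,0,0,1.0,0,0,0,1.0,0]'

```text
clock: 18.23
tcp_pos: [0.4903, -0.006, 0.1496]
orientation: [-3.141, 0.052, 0.006]
contact_force: [-6.8, 1.4, 1.9]
grip_width: 0.0597
gripper_force: 35.4
```

Run:
```python
from h import *
import cv2
go(.492,-.0056,.145,-2); o=r.get_obs();print(o['contact_force'],o['moment'])
s=r.grab_frame("scene")[150:300,230:400]; t=r.grab_frame("top")[170:270,190:270]
c=np.zeros((525,800,3),np.uint8); a=cv2.resize(s,(470,415)); c[:415,:470]=a; c[:400,475:795]=cv2.resize(t,(320,400))
cv2.imwrite("pics/on.png",c)
```

```text
cur [ 0.4903 -0.006   0.1496] -1.9 rows [ 0.17 -0.05  0.46] twist 0.1
[-6.81654019  1.40659397  1.93755933] [0.31180858 1.16897005 0.07736648]
```

>>> move_arm --rows '[0,0,0.1,0,0,0,0.2,0,0,0,0.3,0,0,0,0.4,0,0,0,0.4,0]'

```text
clock: 18.95
tcp_pos: [0.4911, -0.0062, 0.1462]
orientation: [-3.141, 0.052, 0.003]
contact_force: [-8.3, 1.8, 3.0]
grip_width: 0.0597
gripper_force: 36.0
```

>>> move_arm --rows '[0,0,0.1,0,0,0,0.2,0,0,0,0.3,0,0,0,0.3,0]'

```text
clock: 19.45
tcp_pos: [0.4914, -0.0063, 0.1431]
orientation: [-3.141, 0.052, 0.003]
contact_force: [-6.5, 1.2, 3.1]
grip_width: 0.0596
gripper_force: 36.5
```

>>> move_arm --rows '[0,0,0.1,0,0,0,0.2,0,0,0,0.3,0,0,0,0.3,0]'

```text
clock: 19.95
tcp_pos: [0.4916, -0.0062, 0.1415]
orientation: [-3.141, 0.053, 0.002]
contact_force: [-12.3, 0.5, 17.3]
grip_width: 0.0597
gripper_force: 38.5
```

Run:
```python
from h import *
import cv2
o=r.get_obs();print(o['contact_force'],o['moment'])
s=r.grab_frame("scene")[190:290,260:380]; w=r.grab_frame("wrist")
c=np.zeros((590,800,3),np.uint8); c[:333,:400]=cv2.resize(s,(400,333),interpolation=cv2.INTER_CUBIC); c[:300,400:]=cv2.resize(w,(400,300))
t=r.grab_frame("top")[170:270,180:300]; c[335:585,:300]=cv2.resize(t,(300,250),interpolation=cv2.INTER_CUBIC)
cv2.imwrite("pics/on2.png",c)
```

```text
[-12.28458921   0.47405885  17.33795251] [0.12629445 1.93317938 0.01666024]
```

Seated: the force has risen to 17 N upward at z = 0.1415. I'll ease off, slide slightly down the slope to the ledge, then open.

>>> move_arm --rows '[0,0,-0.1,0,-0.2,0,0,0,-0.4,0,0.1,0,-0.5,0,0.1,0,-0.5,0,0.1,0]'

```text
clock: 20.72
tcp_pos: [0.4915, -0.0062, 0.1416]
orientation: [-3.14, 0.053, -0.014]
contact_force: [3.0, -1.2, 9.2]
grip_width: 0.0595
gripper_force: 37.2
```

>>> move_arm --rows '[0.1,0,-0.1,0,0.1,0,-0.1,0,0.1,0,-0.1,0]'

```text
clock: 21.1
tcp_pos: [0.4914, -0.0062, 0.1416]
orientation: [-3.141, 0.053, -0.01]
contact_force: [5.7, -0.3, 5.1]
grip_width: 0.0597
gripper_force: 36.8
```

>>> move_arm --rows '[0,0,0,0,0,0,0,0,0,0,0,0,0,0,0,0,0,0,0,0]' --fingers 1

```text
clock: 21.72
tcp_pos: [0.4882, -0.0065, 0.1399]
orientation: [3.141, -0.053, -0.0]
contact_force: [0.5, 0.0, 0.8]
grip_width: 0.0853
gripper_force: 0.0
```

>>> move_arm --rows '[0,0,-1,0,0,0,-3,0,0,0,-6,0,-1,0,-8,0,-4,0,-10,0,-5,2,-11,0,-5,6,-11,0,-5,11,-11,0,-5,16,-11,0,-5,18,-11,0]'

```text
clock: 22.98
tcp_pos: [0.4317, -0.1877, 0.2509]
orientation: [3.14, -0.06, 0.001]
contact_force: [-0.4, -0.2, 0.5]
grip_width: 0.0849
gripper_force: 0.0
```

Run:
```python
from h import *
import cv2
s0=r.grab_frame("scene"); s=s0[185:295,250:400]; t0=r.grab_frame("top"); cv2.imwrite("pics/end_top.png",t0); cv2.imwrite("pics/end_scene.png",s0)
c=np.zeros((600,800,3),np.uint8); c[:330,:450]=cv2.resize(s,None,fx=3,fy=3,interpolation=cv2.INTER_CUBIC)
t=t0[180:260,190:260]; c[:400,450:800]=cv2.resize(t,(350,400),interpolation=cv2.INTER_CUBIC)
cv2.imwrite("pics/end.png",c)
from edge import tray
tray([.5605,-.0127,-.255],t0)
print(r.get_obs()['tcp_pos'])
```

```text
tray [ 0.5601 -0.0124 -0.2575] -14.8 43 med|res| mm 0.55 off [ 0.0191 -0.0052] 0.0198
[ 0.43193319 -0.1871139   0.25067675]
```

View pics/end.png

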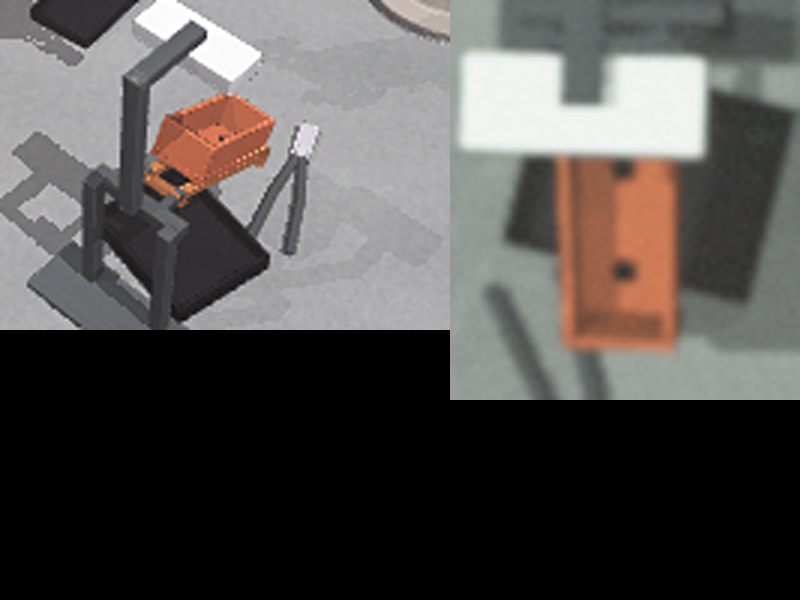

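The pot sits tilted along the bars with its low end at the ledge. In the top panel its low rim corners are at (565,349) and (676,348). In the scene panel its rim corners are at about (274,122), (232,95) and (178,113). I'll check this numerically.

Run:
```python
from h import *
S=r.camera_params("scene")
B=R.from_euler('z',-.034)*R.from_euler('y',-np.radians(25)); O=np.array([.541,-.0072,.13])
tu=np.array([(565,349),(676,348)])/5.+[190-90,180]-.4
su=np.array([(274,122),(232,95),(178,113)])/3.+[250,185]-.33
def pts(p,M): return (B.apply(R.from_euler('zy',[p[2],p[3]]).apply(M)+[p[0],p[1],0]))+O
lo=np.array([[-.06,.03,.048],[-.06,-.03,.048]]); fa=np.array([[.06,-.03,.048]])
f=lambda p:np.r_[(proj(pts(p,lo))-tu).ravel(),(proj(pts(p,np.r_[lo,fa]),S)-su).ravel()]
s=least_squares(f,[-.007,0,0,0]); print(s.x.round(4),s.fun.round(1)); print(f([-.007,0,0,0]).round(1))
```

```text
[-0.0068  0.004   0.0855 -0.1327] [-0.4  0.9 -0.3  0.1  0.7  0.8 -1.6  0.  -0.6  0.1]
[-1.3 -0.3 -0.9  0.4  0.7 -0.8 -1.  -1.8 -4.8  1.1]
```

The far-corner reading is doubtful, since a far end tipped up could not be at rest. I'll check with a silhouette fit in both views.

Run:
```python
from h import *
import cv2, itertools
from scipy.optimize import minimize
S=r.camera_params("scene"); sc=cv2.imread("pics/end_scene.png"); tp=cv2.imread("pics/end_top.png")
print("pot px",sc[185+40,250+72], "bar px",sc[185+53,250+88], tp[180+50,190+34])
B=R.from_euler('z',-.034)*R.from_euler('y',-np.radians(25)); O=np.array([.541,-.0072,.13])
box=np.array(list(itertools.product([-.06,.06],[-.03,.03],[.006,.048])))
def mask(im): 
    h=cv2.cvtColor(im,cv2.COLOR_BGR2HSV); return ((h[...,0]<11)&(h[...,1]>115)).astype(np.uint8)
K=8
def region(im,u0,v0,w,h): return cv2.resize(mask(im)[v0:v0+h,u0:u0+w],None,fx=K,fy=K,interpolation=cv2.INTER_LINEAR),(u0,v0)
ms=region(sc,285,205,70,60); mt=region(tp,205,205,40,60)
print(mask(sc)[205:265,285:355].sum(),mask(tp)[205:265,205:245].sum())
def iou(p,cam,m,lampcut=None):
    X=B.apply(R.from_euler('zy',[p[2],p[3]]).apply(box)+[p[0],p[1],p[4]])+O
    uv=(proj(X,cam)-m[1]+.5)*K-.5
    q=np.zeros(m[0].shape,np.uint8); cv2.fillConvexPoly(q,cv2.convexHull(uv.astype(np.float32)).round().astype(np.int32),1)
    a,b=q,m[0]
    if lampcut: a=a[lampcut*K:];b=b[lampcut*K:]
    return (a&b).sum()/(a|b).sum()
f=lambda p:-iou(p,S,ms)-iou(p,P,mt,8)
print("ideal",iou([-.007,0,0,0,0],S,ms),iou([-.007,0,0,0,0],P,mt,8))
for x0 in([-.007,0,0,0,0],[-.003,0,0,.12,.005],[-.005,.004,.08,-.1,.0]):
    s=minimize(f,x0,method="Nelder-Mead",options=dict(initial_simplex=np.array([x0]+[list(np.array(x0)+d) for d in np.diag([.005,.005,.08,.08,.006])]),maxiter=600)); print(s.x.round(4),s.fun.round(4))
```

```text
pot px [ 66  86 154] bar px [ 80 103 144] [ 88 120 199]
821 821
ideal 0.9088454240256897 0.8913604351161006
[-0.0058  0.0001  0.0267 -0.025  -0.0016] -1.8252
[-0.0052  0.0003  0.0204 -0.0201 -0.0013] -1.8232
[-0.0054  0.0001  0.0271 -0.018  -0.0017] -1.8219
```

The silhouette fit puts the pot at x -6 mm, y 0 mm, z about -1.5 mm, with angles under 0.03 rad, all within limits. I'll hand in.

```bash
python3 -c "
from bench import r
print(r.hand_in(), r.get_obs()['clock'])"
```

```text
the job is handed in; nothing more can be done
the job is handed in; nothing more can be done
```

I handed the job in (no verdict came back): the pot is on the bed against the stop ledge, and the tray is flat under it about 20 mm off centre (limit 25), kept off-centre to avoid the cutters, whose middle still shifted by roughly 5–10 mm (limit 30).

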